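# Make up two panel-repair kits

## Robot

A 6-joint arm with a two-finger parallel gripper is mounted at the origin on the work surface. World frame = base frame: x ahead of the robot, y to its left, z up, the work surface at z = 0. Lengths are in m, angles in degrees, forces in N, time in s.
With the tool pointing down it reaches from about 0.4 to 0.825 m from the base axis. Payload 7 kg.
Tool frame: the origin (TCP) lies midway between the tips of the shut fingers; the grasp point (between the pads) lies 19 mm behind it; z points along the fingers, x is the direction in which the jaws open and shut, and the axes are right-handed (so a half turn about z gives the same grasp; the last joint's range is limited). The gripper opens to 85 mm and grips with 20 to 120 N. Pads are 22 mm wide; open, the fingers measure 114 mm over their backs; the gripper's body (76 mm by 85 mm) begins 54 mm behind the grasp point. The pads swing forward as they close: fully open they stand 13 mm farther back than shut.
Start: joints at [-47.607, 20.546, 0.682, 0, -70.136, -16.507], TCP at [0.295, -0.607, 0.231] pointing down, gripper open.
Joint ranges: [-176.03, 176.03], [-82.01, 121.73], [-58.28, 71.71], [-173.87, 95.51], [-174.79, -0.11], [-173.66, 173.66]. Speed limits (degrees/s): [136.94, 136.94, 172.46, 180, 180, 180].

## Interface

Orientations are given as [roll, pitch, yaw] about the fixed x, y, z axes, in that order (R = Rz(yaw) Ry(pitch) Rx(roll)).
In Python, from station import sensors, imaging, bot gives the robot as it stands.
- The arm moves only by the tool drive_tool, never from a script. Its argument "commands" is a list that holds one entry, the list of rows, each a list of 7 numbers: the turn, a rotation vector about the tool's x, y, z in degrees, then the shift along the tool's x, y, z in mm, then the opening, from 0 (shut) to 1 (fully open). In form: [[[ax, ay, az, x, y, z, hand], ...]]. A call has 1 to 5 rows; each row shifts and turns the commanded pose from where the row before left it, along the tool's axes as they then stand; what a row does not reach is not made up. A row lasts 1/10 s, in which the tool goes at most 50 mm and 8.59 degrees, less where a joint would pass 70% of its speed; a pose out of reach is approached as far as the arm can. A call is refused whole if a number of a shift passes 50 or a number of a turn 8.59, either way. A call with a gripper value outside its range is refused whole. The fingers move at their own pace and stop on an object; "newtons" is the grip in N (left out, the last holds). Time passes only in rows, so rows that do not move let the fingers close. It gives the time, the measured TCP pose, the force and the opening at its end, in the units of the state.
- sensors.state(): the state, without advancing time (a new reading comes with each control period).
- imaging.camera(name): name is "scene" or "side" or "wrist"; returns a dict with "frame" (384x512x3 uint8, red, green, blue), "camera_matrix" (3x3 intrinsics, pixels), "D" ([k1, k2, p1, p2, k3] as OpenCV has them; the pictures are not rectified), "origin" and "orientation" of the camera in the world; the wrist camera has in their place "T_tool_cam" (4x4, takes a point from camera to tool coordinates, whose origin is the TCP and whose axes are the tool frame's). Camera axes: x right, y down, z forward; pixel columns grow to the right and rows downward; lengths in m; the calibration is good to about 2 mm. A picture is of the moment at which its call begins: read the wrist's pose just before it. There is no depth.
- bot.finish_job(): hands the job in, once; it reports no verdict.
Trained networks look in the newest picture that a camera, given by its name, has taken for a name from the list of things; names that differ only in an ending like _2 or _b are one class to them, and where a whole thing is asked for, a point or a joint stands for the part that bears it (a point fixed in the world has none). Each returns a list of dicts, best first, with "p" (0 to 1); they miss things now and then, are a little off and sometimes report something else, mostly with a low value. They report only what shows in the picture. A call takes as long as a camera call. They do not tell look-alikes from the thing itself.
- imaging.search_frame(camera, query): "uv" ([column, row] in pixels, amid what is visible of it).
- imaging.pinpoint(camera, query): "uv" ([column, row] in pixels: a listed point, or the origin of a listed thing).
The state is a dict: "clock": time; "joint_pos": joint angles; "joint_vel": joint speeds; "tau": joint torques, N m; "eef_pos": TCP position; "eef_rot": TCP orientation; "force": force on the tool from outside, world axes, zero at the start; "torque": the same for the moment, N m; "gripper_width": finger opening in m.
Only numpy, scipy, OpenCV 4.12 (cv2) and the standard library are available. Lean on these libraries where they do the work, as an engineer would, in place of code of your own. Each camera call takes 0.05 s, during which the arm holds its last target. There are 200 camera calls.

## Task

Make up two repair kits from the stock on the bench. The three-bay tray gets the long sanding block in the bay that runs its full length, the steel dolly in the larger of its two short bays and the tall round tin in the smaller one; the two-bay tray gets the short sanding block in its narrow bay and the squat round tin in its wide bay. Set each thing down gently, the way up it stood, flat on the floor of its bay, and leave the square tin and the roll of tape where they are.

Things in the scene. Friction and masses are not known exactly. Their poses are not given: they have to be found in the camera images.
- long_block: Long sanding block: cork-brown rectangular block with a dark sole, 40 (x) by 120 (y) by 44 mm high, about 0.09 kg. Origin at the centre of its underside, z up; stands on the bench at the start. Its length runs along its y axis.
- short_block: Short sanding block: same cork-brown block with a dark sole, 40 (x) by 70 (y) by 44 mm high, about 0.055 kg. Origin at the centre of its underside, z up; stands on the bench at the start. Its length runs along its y axis.
- tall_tin: Tall round metal tin with a pale label, 46 mm in diameter, 75 mm high, about 0.15 kg. Origin at the centre of its underside, z up; stands on the bench at the start. 
- squat_tin: Squat round metal tin with a pale label, 56 mm in diameter, 44 mm high, about 0.13 kg. Origin at the centre of its underside, z up; stands on the bench at the start. 
- dolly: Panel beater's heel dolly: solid dark steel block, D-shaped seen from above (one end square, the +y end a half round of 19 mm radius), 38 (x) by 64 (y) by 44 mm high, about 0.65 kg; flat parallel long sides facing x. Origin at the centre of its underside, z up; stands on the bench at the start. Its length runs along its y axis.
- three_bay_tray: Black-walled open kit tray with grey floor, fixed; floor 3 mm, walls and dividers 4 mm thick, tops 12 mm above the bench. Origin: under its centre, at bench height. 156 (x) by 210 (y) mm. Bays (x by y size, centre x, y, mm, own frame): full-length 66 by 202 at 41, 0; larger short bay 78 by 116 at -35, 43; smaller short bay 78 by 82 at -35, -60. Dividers: at x = 6 along y; on the -x side at y = -17.
- two_bay_tray: Black-walled open kit tray with grey floor, fixed; floor 3 mm, walls and dividers 4 mm thick, tops 12 mm above the bench. Origin: under its centre, at bench height. 156 (x) by 150 (y) mm. Bays (x by y size, centre x, y, mm, own frame): narrow 60 by 142 at 44, 0; wide 84 by 142 at -32, 0. Divider at x = 12 along y.
- square_tin: Square metal tin with a pale label and a small black screw cap, 44 by 44 mm, 60 mm high and 72 mm with the cap. Not part of either kit. Origin at the centre of its underside, z up; stands on the bench at the start. 
- tape_roll: Roll of pale masking tape lying flat, 76 mm outside and 52 mm inside diameter, 24 mm high. Not part of either kit. Origin at the centre of its underside, z up; stands on the bench at the start. 
There are look-alikes about, which are no part of the job. Leave any yellow look-alike of the squat_tin alone. Leave any purple look-alike of the tall_tin alone.

How it is judged:
By the outcome, as a careful person would: the job done as asked, in the order asked, and still so for the second after the job is handed in, with the robot touching nothing.
It also fails if it takes over 115 s, if anything falls off the work surface, if the arm or the gripper's body presses on something with over 40 N, if the wrist force passes 120 N, or if a joint passes its speed limit or range.

## Working session

There is one attempt and no reset: what is moved stays moved. The work goes in short steps, Python scripts to look and compute and a tool call to move; the robot and the scene stay as the last step left them, time stands still between calls to the robot, and variables do not carry over. Pictures are saved under pics/ and viewed, about 12 in all and at most 16, crops included, and the job is handed in when it is done.

Besides the shell and the picture viewer there is one more tool, called after "Call:" as a command line: name --argument value ..., lists and objects as JSON in quotes. drive_tool: Moves the arm, as the interface text tells. Its arguments: {"type":"object","properties":{"commands":{"type":"array"},"newtons":{"type":"number"}},"required":["commands"]}

```bash
mkdir -p pics; ls
python3 - <<'E'
from station import sensors, imaging, bot
import cv2,numpy as np
s=sensors.state(); print({k:np.round(v,3).tolist() for k,v in s.items()})
for n in ["scene","side","wrist"]:
    c=imaging.camera(n); cv2.imwrite(f"pics/{n}0.png",cv2.resize(c["frame"][:,:,::-1],None,fx=1.5,fy=1.5))
    print(n,{k:np.round(v,4).tolist() for k,v in c.items() if k!="frame"})
E
```

```text
pics
{'clock': 0.0, 'joint_pos': [-47.605, 20.593, 0.632, -0.019, -70.138, -16.508], 'joint_vel': [-0.001, 0.01, -0.032, -0.029, -0.003, -0.021], 'tau': [0.003, -58.333, 29.342, 6.937, -0.006, -0.0], 'eef_pos': [0.294, -0.607, 0.23], 'eef_rot': [-179.988, -0.101, 115.881], 'force': [0.2, 0.507, -0.169], 'torque': [-0.006, -0.049, -0.005], 'gripper_width': 0.085}
scene {'camera_matrix': [[448.437, 0.0, 257.2242], [0.0, 448.437, 194.6266], [0.0, 0.0, 1.0]], 'D': [-0.045, 0.0, 0.0, 0.0, 0.0], 'origin': [1.0597, 0.2639, 0.8106], 'orientation': [-141.7106, -0.2175, 117.898]}
side {'camera_matrix': [[419.2617, 0.0, 252.126], [0.0, 419.2617, 192.6797], [0.0, 0.0, 1.0]], 'D': [0.0367, 0.0, 0.0, 0.0, 0.0], 'origin': [0.4011, 0.6923, 0.5528], 'orientation': [-125.2629, -0.7324, -168.8164]}
wrist {'camera_matrix': [[275.1119, 0.0, 253.5634], [0.0, 275.1119, 194.8458], [0.0, 0.0, 1.0]], 'D': [0.0061, 0.0, 0.0, 0.0, 0.0], 'T_tool_cam': [[1.0, 0.0001, 0.0004, 0.0005], [-0.0002, 0.9487, 0.3163, -0.0813], [-0.0004, -0.3163, 0.9487, -0.1419], [0.0, 0.0, 0.0, 1.0]]}
```

View pics/scene0.png

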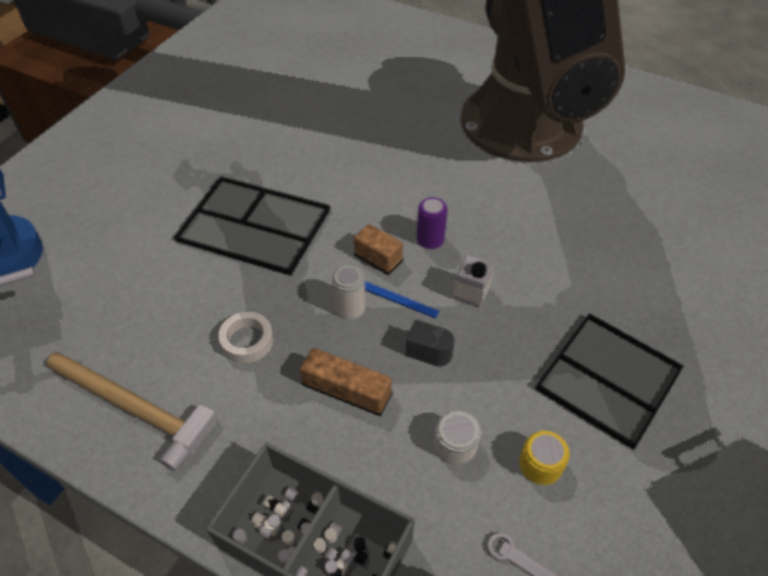

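View pics/side0.png

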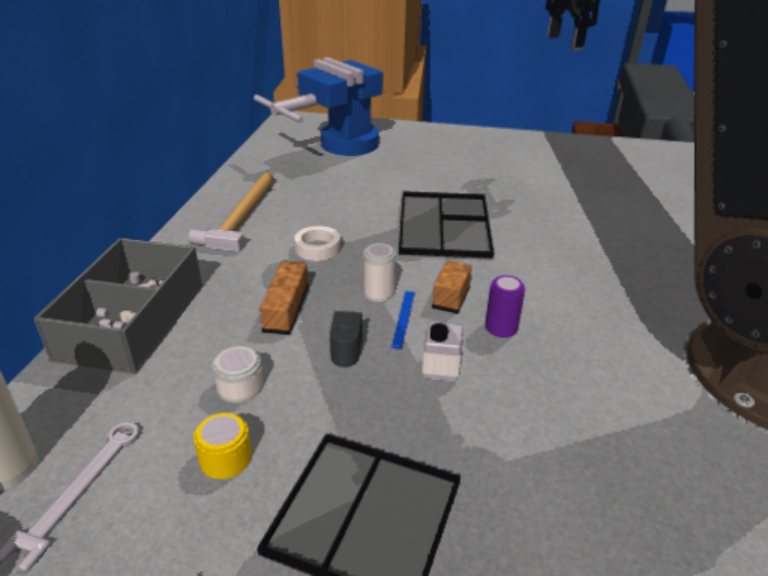

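Scene picture (shown at 1.5x), with candidates for each item:
- **Cork blocks:** long (346,380), short (379,248).
- **Tall tin:** pale (348,292), purple look-alike (432,222).
- **Squat tin:** pale (459,436), yellow look-alike (545,456).
- **Dolly:** dark (430,343).
- **Leave alone:** square tin (474,280), tape (246,338), plus a blue pencil and a parts bin.
- **Trays:** three-bay (253,224), two-bay (610,380).

I choose the pale tins and tell the blocks apart by length.

```bash
cat > h.py <<'E'
from station import sensors, imaging, bot
import cv2,numpy as np
from scipy.spatial.transform import Rotation as R
from scipy.optimize import minimize
def cam(n):
    s=sensors.state(); c=imaging.camera(n)
    if n=="wrist":
        T=np.eye(4);T[:3,:3]=R.from_euler("xyz",s["eef_rot"],degrees=True).as_matrix();T[:3,3]=s["eef_pos"]
        T=T@np.array(c["T_tool_cam"])
    else:
        T=np.eye(4);T[:3,:3]=R.from_euler("xyz",c["orientation"],degrees=True).as_matrix();T[:3,3]=c["origin"]
    c["T"]=T; c["K"]=np.array(c["camera_matrix"]); c["D"]=np.array(c["D"]); return c
def toworld(c,uv,z):
    p=cv2.undistortPoints(np.array(uv,float).reshape(-1,1,2),c["K"],c["D"]).reshape(-1,2)
    d=np.c_[p,np.ones(len(p))]@c["T"][:3,:3].T; o=c["T"][:3,3]
    return o+d*((z-o[2])/d[:,2])[:,None]
def proj(c,P):
    Ti=np.linalg.inv(c["T"]); return cv2.projectPoints(np.array(P,float),Ti[:3,:3],Ti[:3,3],c["K"],c["D"])[0].reshape(-1,2)
def box(a,b,h): return np.array([[x,y,z] for x in(-a/2,a/2) for y in(-b/2,b/2) for z in(0,h)])
def cyl(d,h): return np.array([[d/2*np.cos(t),d/2*np.sin(t),z] for t in np.arange(0,6.28,.2) for z in(0,h)])
def dol():
    o=[(-.019,-.032),(.019,-.032)]+[(.019*np.cos(t),.013+.019*np.sin(t)) for t in np.linspace(0,np.pi,12)]
    return np.array([[x,y,z] for x,y in o for z in(0,.044)])
M=dict(long_block=box(.04,.12,.044),short_block=box(.04,.07,.044),dolly=dol(),tall_tin=cyl(.046,.075),squat_tin=cyl(.056,.044),
 three_bay_tray=box(.156,.21,.012),two_bay_tray=box(.156,.15,.012),square_tin=box(.044,.044,.06),tape_roll=cyl(.076,.024))
def place(m,p):
    c,s=np.cos(p[2]),np.sin(p[2]); return m@np.array([[c,s,0],[-s,c,0],[0,0,1]])+[p[0],p[1],0]
def mask(c,name):
    f=c["frame"].astype(int)
    if "block" in name: m=f[...,0]-f[...,2]>35
    elif "tray" in name: m=f.max(2)<50
    elif name=="dolly": m=f.max(2)<70
    else: m=(f.min(2)>150)&(np.ptp(f,axis=2)<40)
    return cv2.morphologyEx(m.astype(np.uint8),cv2.MORPH_CLOSE,np.ones((3,3)))
def fit(c,name,xy,yaws=np.radians(range(0,360,30))):
    m=mask(c,name); n,l,st,ce=cv2.connectedComponentsWithStats(m)
    exp=cv2.convexHull(proj(c,place(M[name],[xy[0],xy[1],0])).astype(np.float32)); pc=exp.mean(0)[0]
    rad=60 if "tray" in name else 25
    k=max((i for i in range(1,n) if np.hypot(*(st[i,:2]+st[i,2:4]/2-pc))<rad),key=lambda i:st[i,4],default=None)
    if k is None: return None
    H=cv2.convexHull(np.argwhere(l==k)[:,::-1].astype(np.float32)); A=cv2.contourArea(H)
    def cost(p):
        h=cv2.convexHull(proj(c,place(M[name],p)).astype(np.float32)); a=cv2.contourArea(h)
        i=cv2.intersectConvexConvex(h,H)[0]; return 1-i/(a+A-i)
    best=min((minimize(cost,[*xy,y],method="Nelder-Mead",options=dict(initial_simplex=np.array([*xy,y])+np.array([[0,0,0],[.02,0,0],[0,.02,0],[0,0,.3]]),maxiter=300)) for y in yaws),key=lambda r:r.fun)
    return np.round([best.x[0]*1e3,best.x[1]*1e3,np.degrees(best.x[2])%360,1-best.fun],2)
def go(xy,yaw=None,z=None):
    s=sensors.state(); e=np.array(s["eef_pos"]); y0=s["eef_rot"][2]; y=y0 if yaw is None else yaw
    t=((y0-y)+180)%360-180; d=(np.array(xy)-e[:2])*1e3; a=np.radians(y); b=np.radians(y0)
    print("turn az %.1f; after-turn dx %.1f dy %.1f (pre-turn %.1f %.1f); dz(tool) %s"%(t,d@[np.cos(a),np.sin(a)],d@[np.sin(a),-np.cos(a)],d@[np.cos(b),np.sin(b)],d@[np.sin(b),-np.cos(b)],None if z is None else round((e[2]-z)*1e3,1)), "pos",np.round(e*1e3,1),np.round(s["eef_rot"],1),"q6",round(s["joint_pos"][5],1),"w",round(s["gripper_width"]*1e3,1))
E
python3 - <<'E'
from h import *
cs={n:cam(n) for n in("scene","side")}
for k in M:
    print(k)
    for n,c in cs.items():
        r=imaging.pinpoint(n,k); w=[(np.round(toworld(c,q["uv"],0)[0,:2]*1e3).tolist(),round(q["p"],2)) for q in r[:3]]
        print("  ",n,w,[x for q in r[:2] for x in [fit(c,k,np.array(toworld(c,q["uv"],0)[0,:2]))]])
E
```

```text
long_block
   scene [([664.0, -2.0], 0.83), ([675.0, 160.0], 0.31)] [array([665.4 ,  -3.77, 177.68,   0.83]), None]
   side [([671.0, -3.0], 0.61)] [array([672.42, -10.19, 185.92,   0.87])]
short_block
   scene [([434.0, -78.0], 0.66)] [array([428.34, -79.07, 149.11,   0.7 ])]
   side [([438.0, -76.0], 0.81)] [array([436.34, -87.91, 354.13,   0.86])]
dolly
   scene [([569.0, 80.0], 0.69)] [array([561.13,  70.53,   2.23,   0.72])]
   side [([558.0, 76.0], 0.68)] [array([559.31,  70.7 ,   0.93,   0.91])]
tall_tin
   scene [([537.0, -67.0], 0.77), ([358.0, -24.0], 0.74)] [None, None]
   side [([359.0, -24.0], 0.94), ([548.0, -70.0], 0.79)] [array([ 3.5401e+02, -1.4351e+02,  4.3410e+01,  1.0000e-01]), array([546.19, -70.28,  91.7 ,   0.75])]
squat_tin
   scene [([676.0, 163.0], 0.85), ([645.0, 280.0], 0.58)] [array([6.2632e+02, 1.6780e+02, 1.4288e+02, 3.0000e-02]), None]
   side [([652.0, 270.0], 0.94), ([670.0, 162.0], 0.64)] [array([6.7090e+02, 2.2863e+02, 2.5208e+02, 2.6000e-01]), array([675.83, 162.6 ,  97.87,   0.8 ])]
three_bay_tray
   scene [([465.0, -294.0], 0.6)] [array([ 470.11, -295.61,    7.52,    0.97])]
   side [] []
two_bay_tray
   scene [([489.0, 316.0], 0.77), ([679.0, 168.0], 0.36)] [array([483.21, 314.48, 349.77,   0.99]), None]
   side [([480.0, 316.0], 0.87), ([672.0, -167.0], 0.59)] [array([482.73, 313.48, 170.37,   0.89]), array([ 6.4136e+02, -3.5530e+01,  2.9391e+02,  1.1000e-01])]
square_tin
   scene [([427.0, 78.0], 0.92)] [None]
   side [([440.0, 89.0], 0.98)] [array([4.3227e+02, 8.8090e+01, 1.2040e+01, 3.6000e-01])]
tape_roll
   scene [([666.0, -169.0], 0.7)] [array([ 6.5627e+02, -1.8292e+02,  1.9065e+02,  3.3000e-01])]
   side [([431.0, -84.0], 0.68)] [array([ 481.83, -156.44,  155.98,    0.  ])]
```

Tray poses fit well in the scene view: three-bay (470,-296), yaw 7.5; two-bay (483,314), yaw -10. The layouts agree with the bay sizes. Next, the arm goes over the long block for a close look.

Call:
drive_tool --commands '[[[0,0,-8,0,0,0,1],[0,0,-8,0,0,0,1],[0,0,-8,0,0,0,1],[0,0,-8,0,0,0,1],[0,0,-8,0,0,0,1]]]'

```text
clock: 1.65
eef_pos: [0.2947, -0.6072, 0.2313]
eef_rot: [180.0, 0.0, 156.2]
force: [0.6, -0.4, -0.1]
gripper_width: 0.0852
```

Call:
drive_tool --commands '[[[0,0,-8,0,0,0,1],[0,0,-8,0,0,0,1],[0,0,-8,0,0,0,1],[0,0,0,-25,40,0,1],[0,0,0,-25,40,0,1]]]'

```text
clock: 2.15
eef_pos: [0.3445, -0.5271, 0.2306]
eef_rot: [180.0, -0.0, 179.8]
force: [1.6, 0.3, 0.0]
gripper_width: 0.0856
```

Call:
drive_tool --commands '[[[0,0,0,-25,40,0,1],[0,0,0,-25,40,0,1],[0,0,0,-25,40,0,1],[0,0,0,-25,40,0,1],[0,0,0,-25,40,0,1]]]'

```text
clock: 2.65
eef_pos: [0.471, -0.3259, 0.2317]
eef_rot: [-180.0, 0.0, 179.9]
force: [0.4, -0.9, -0.6]
gripper_width: 0.0851
```

Call:
drive_tool --commands '[[[0,0,0,-25,40,0,1],[0,0,0,-25,40,0,1],[0,0,0,-25,40,0,1],[0,0,0,-20,30,0,1],[0,0,0,-10,15,0,1]]]'

```text
clock: 3.15
eef_pos: [0.577, -0.1603, 0.2313]
eef_rot: [180.0, 0.0, -180.0]
force: [-0.7, 0.4, -0.6]
gripper_width: 0.0854
```

Run:
```python
from h import *
c=cam("wrist"); f=c["frame"].copy(); cv2.imwrite("pics/w1.png",cv2.resize(f[:,:,::-1],None,fx=1.5,fy=1.5))
for k,p in dict(long_block=(.668,-.005,0),dolly=(.56,.072,0),tall_tin=(.543,-.07,0),short_block=(.434,-.08,0)).items():
    print(k,proj(c,[[p[0],p[1],0]]).round(),fit(c,k,p[:2]),[(np.round(toworld(c,q["uv"],0)[0,:2]*1e3),round(q["p"],2)) for q in imaging.pinpoint("wrist",k)[:2]])
```

```text
long_block [[195. 263.]] [668.45  -0.77   1.86   0.9 ] [(array([668.,  -8.]), 0.86)]
dolly [[264. 303.]] [9.0796e+02 3.2000e+00 1.9256e+02 4.0000e-02] [(array([561.,  75.]), 0.74)]
tall_tin [[276. 225.]] [543. -70.   0.   0.] [(array([362., -20.]), 0.96), (array([539., -67.]), 0.81)]
short_block [[351. 218.]] [435.59 -76.14 177.14   0.84] [(array([438., -81.]), 0.65)]
```

View pics/w1.png

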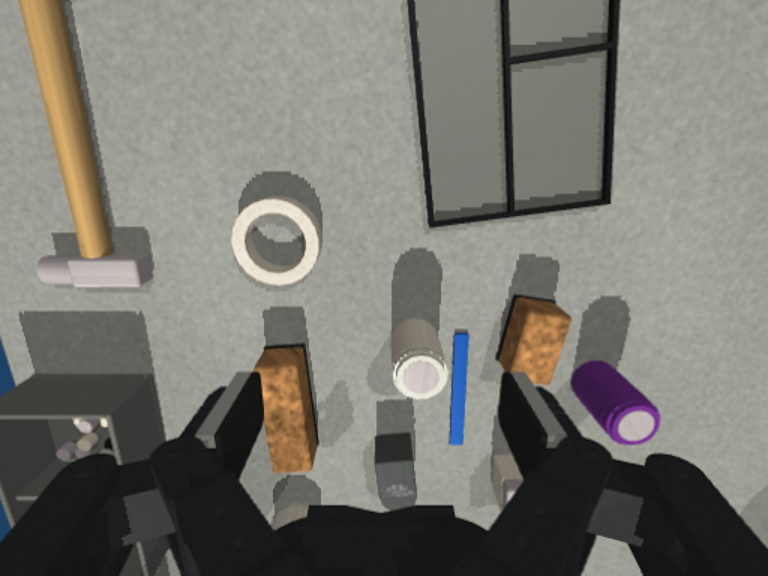

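Wrist view from -y (1.5x): tape (275,240), long block (285,410), tall tin (420,370), blue pencil (458,390), short block (535,340), purple tin (620,405), dolly (395,465). The finger shadows are harmless. I'll improve the masks and overlay the fits.

```bash
python3 - <<'E'
s=open("h.py").read()
s=s.replace('m=f[...,0]-f[...,2]>35','m=(f[...,0]-f[...,2]>0.22*f[...,0]+4)')
s=s.replace('max(2)<70','max(2)<75')
s=s.replace('m=(f.min(2)>150)&(np.ptp(f,axis=2)<40)','m=(f[...,0]-f[...,2]>-5)&(f.min(2)>175)')
open("h.py","w").write(s)
E
python3 - <<'E'
from h import *
cs={n:cam(n) for n in("scene","side","wrist")}
P=dict(long_block=(.668,-.003,0),dolly=(.56,.072,0),tall_tin=(.543,-.07,0),short_block=(.435,-.08,0),squat_tin=(.675,.163,0))
out=[]
for n,c in cs.items():
    f=c["frame"][:,:,::-1].copy(); f=cv2.resize(f,None,fx=3,fy=3)
    for k,p in P.items():
        r=fit(c,k,p[:2],np.radians([-20,0,20])); print(n,k,r)
        if r is not None:
            h=cv2.convexHull(proj(c,place(M[k],[r[0]/1e3,r[1]/1e3,np.radians(r[2])])).astype(np.float32)*3+1).astype(int); cv2.polylines(f,[h],True,(0,255,0),1)
    u=(proj(c,[[.56,.01,.02]])[0]*3).astype(int); u=np.clip(u,[300,270],[1236,882]); out.append(f[u[1]-270:u[1]+270,u[0]-300:u[0]+300])
cv2.imwrite("pics/ov.png",cv2.resize(np.hstack(out[:2]),(800,360)))
E
```

```text
scene long_block [667.63  -3.11   1.07   0.9 ]
scene dolly [562.81  73.08   3.76   0.9 ]
scene tall_tin None
scene short_block [434.82 -79.02 343.05   0.87]
scene squat_tin None
side long_block [671.1   -8.99   5.16   0.89]
side dolly [560.45  72.01   9.06   0.91]
side tall_tin [ 5.527e+02 -8.066e+01  2.327e+01  1.000e-01]
side short_block [436.33 -85.25 352.38   0.89]
side squat_tin [6.9418e+02 1.2341e+02 4.0230e+01 3.9000e-01]
wrist long_block [667.38  -3.26   1.51   0.91]
wrist dolly [9.0707e+02 1.4100e+00 1.9267e+02 4.0000e-02]
wrist tall_tin [ 5.4491e+02 -7.0870e+01  3.4514e+02  4.7000e-01]
wrist short_block [435.82 -76.46 356.39   0.85]
wrist squat_tin None
```

View pics/ov.png

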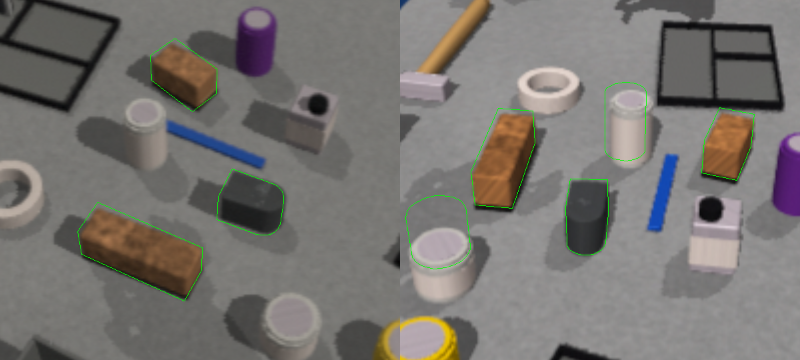

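Overlays fit, but the dark sole is left out of the cork mask, so I'll add it to the model. Pose of the long block is about (667,-3). Moving over it.

Call:
drive_tool --commands '[[[0,0,0,-18,31,16,1],[0,0,0,-18,31,16,1],[0,0,0,-18,31,16,1],[0,0,0,-18,31,16,1],[0,0,0,-18,31,16,1]]]'

```text
clock: 4.05
eef_pos: [0.6663, -0.0079, 0.151]
eef_rot: [180.0, 0.0, 179.8]
force: [-0.0, -0.3, -0.2]
gripper_width: 0.0855
```

```bash
sed -i 's/^def place/M["long_block"][M["long_block"][:,2]==0,2]=.006; M["short_block"][M["short_block"][:,2]==0,2]=.006\ndef place/' h.py
python3 - <<'E'
from h import *
for n in("wrist","scene"):
    c=cam(n)
    for k,p in dict(long_block=(.668,-.003),short_block=(.435,-.08)).items(): print(n,k,fit(c,k,p,np.radians([-15,0,15])))
    if n=="wrist":
        cv2.imwrite("pics/w2.png",c["frame"][:,:,::-1])
go((.668,-.003))
E
```

```text
wrist long_block [668.64  -2.32   3.8    0.96]
wrist short_block [463.21 -74.56  16.43   0.58]
scene long_block [669.09  -1.9    2.75   0.94]
scene short_block [429.54 -65.18 292.82   0.68]
turn az 0.0; after-turn dx -1.8 dy 2.8 (pre-turn -1.8 2.8); dz(tool) None pos [666.2  -5.8 148.2] [-180.    -0.2  180. ] q6 -16.2 w 85.4
```

View pics/w2.png

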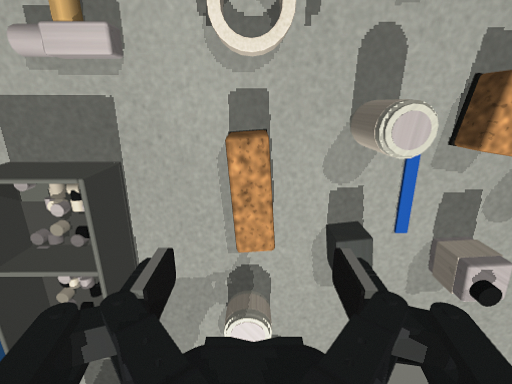

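The long block lies at (669,-2), yaw about 3.3. Squat tin is just below it at pixel (248,325) and the dolly at (350,240), both clear of the fingers. Grasping.

Call:
drive_tool --commands '[[[0,0,-3.5,-3,4,0,1],[0,0,0,0,0,35,1],[0,0,0,0,0,35,1],[0,0,0,0,0,35,1],[0,0,0,0,0,20,1]]]'

```text
clock: 4.65
eef_pos: [0.6672, -0.0056, 0.0238]
eef_rot: [-180.0, -0.2, -176.7]
force: [1.1, 0.3, -0.2]
gripper_width: 0.0855
```

Call:
drive_tool --commands '[[[0,0,0,0,0,13,1],[0,0,0,0,0,0,0.3],[0,0,0,0,0,0,0.2],[0,0,0,0,0,0,0.1],[0,0,0,0,0,0,0.1]]]' --newtons 40

```text
clock: 5.15
eef_pos: [0.6701, -0.0038, 0.0152]
eef_rot: [180.0, 0.2, -176.6]
force: [0.1, -1.0, 5.3]
gripper_width: 0.0391
```

Call:
drive_tool --commands '[[[0,0,0,0,0,0,0],[0,0,0,0,0,0,0],[0,0,0,0,0,0,0],[0,0,0,0,0,-10,0],[0,0,0,0,0,-10,0]]]'

```text
clock: 5.65
eef_pos: [0.6685, -0.004, 0.034]
eef_rot: [180.0, -0.0, -176.6]
force: [2.0, -0.0, -1.1]
gripper_width: 0.039
```

Call:
drive_tool --commands '[[[0,0,-4,0,0,-40,0],[0,0,0,0,0,-40,0],[0,0,0,0,0,-36,0],[0,0,0,20,-27,0,0],[0,0,0,29,-40,0,0]]]'

```text
clock: 6.15
eef_pos: [0.6301, -0.0757, 0.1517]
eef_rot: [180.0, 0.2, -172.4]
force: [-0.1, -0.8, -1.9]
gripper_width: 0.039
```

Call:
drive_tool --commands '[[[0,0,0,29,-40,0,0],[0,0,0,29,-40,0,0],[0,0,0,29,-40,0,0],[0,0,0,29,-40,0,0],[0,0,0,15,-20,0,0]]]'

```text
clock: 6.65
eef_pos: [0.5199, -0.2746, 0.1503]
eef_rot: [-180.0, 0.0, -172.7]
force: [0.5, 0.8, -1.4]
gripper_width: 0.0392
```

```bash
cat >> h.py <<'E'
T3=(.4701,-.2956,np.radians(7.5)); T2=(.483,.314,np.radians(-9.9))
def overlay(c,f):
    b3=[(-78,-105,78,105),(8,-101,74,101),(-74,-15,4,101),(-74,-101,4,-19)]; b2=[(-78,-75,78,75),(14,-71,74,71),(-74,-71,10,71)]
    for T,bs in((T3,b3),(T2,b2)):
        for x0,y0,x1,y1 in bs:
            P=place(np.array([[x0,y0,12],[x1,y0,12],[x1,y1,12],[x0,y1,12]])/1e3,T)
            if ((np.linalg.inv(c["T"])@np.c_[P,np.ones(4)].T)[2]<.05).any(): continue
            cv2.polylines(f,[np.int32(proj(c,P)*8)],True,(0,255,0),1,cv2.LINE_AA,3)
def bay(T,x,y): return place(np.array([[x,y,0]])/1e3,T)[0,:2]
E
python3 - <<'E'
from h import *
go(bay(T3,41,0)+[0,-.002],187.5,.0165)
c=cam("wrist"); f=c["frame"][:,:,::-1].copy(); overlay(c,f); 
d=cam("scene"); g=d["frame"][:,:,::-1].copy(); overlay(d,g); g=g[90:210,90:240]
cv2.imwrite("pics/w3.png",np.hstack([cv2.resize(f,(500,375)),cv2.resize(g,(300,240)).copy() if 0 else cv2.resize(cv2.copyMakeBorder(g,34,34,0,0,0),(300,375))]))
E
```

```text
turn az -0.2; after-turn dx 11.4 dy -16.3 (pre-turn 11.4 -16.3); dz(tool) 133.8 pos [ 519.9 -274.6  150.3] [-180.     0.  -172.7] q6 16.1 w 39.2
```

View pics/w3.png

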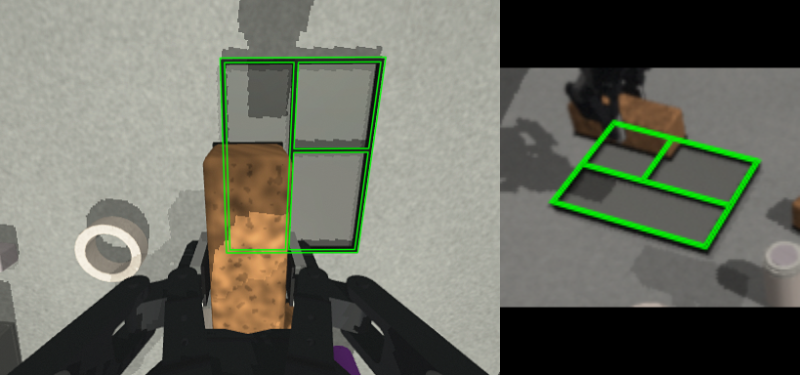

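The wrist overlay matches the tray walls within about 2 mm (corners near 222,60 and 358,250). The block is square in the jaws. Lowering.

Call:
drive_tool --commands '[[[0,0,0,11,-16,10,0],[0,0,0,0,0,40,0],[0,0,0,0,0,40,0],[0,0,0,0,0,25,0],[0,0,0,0,0,8,0]]]'

```text
clock: 7.25
eef_pos: [0.5118, -0.2885, 0.0241]
eef_rot: [179.9, -0.2, -172.6]
force: [-0.5, 0.3, -0.9]
gripper_width: 0.0391
```

Call:
drive_tool --commands '[[[0,0,0,0,0,4,0],[0,0,0,0,0,3,0],[0,0,0,0,0,2,0],[0,0,0,0,0,1,0],[0,0,0,0,0,0,0]]]'

```text
clock: 7.75
eef_pos: [0.5143, -0.2895, 0.0181]
eef_rot: [-179.9, 0.1, -172.6]
force: [-0.5, 2.3, 4.6]
gripper_width: 0.0394
```

Call:
drive_tool --commands '[[[0,0,0,0,0,0,0.5],[0,0,0,0,0,0,1],[0,0,0,0,0,0,1],[0,0,0,0,0,-5,1],[0,0,0,0,0,-40,1]]]'

```text
clock: 8.25
eef_pos: [0.5101, -0.2885, 0.0577]
eef_rot: [179.8, -0.5, -172.7]
force: [0.6, -0.2, -0.4]
gripper_width: 0.0857
```

Call:
drive_tool --commands '[[[0,0,0,0,0,-45,1],[0,0,0,0,0,-45,1],[0,0,0,-12,44,0,1],[0,0,0,-12,44,0,1],[0,0,0,-12,44,0,1]]]'

```text
clock: 8.75
eef_pos: [0.532, -0.1527, 0.1522]
eef_rot: [-180.0, 0.1, -172.7]
force: [1.1, -0.1, 0.6]
gripper_width: 0.0854
```

Call:
drive_tool --commands '[[[0,0,0,-12,44,0,1],[0,0,0,-12,44,0,1],[0,0,0,-12,44,0,1],[0,0,0,-12,44,0,1],[0,0,0,-12,44,0,1]]]'

```text
clock: 9.25
eef_pos: [0.5632, 0.074, 0.1519]
eef_rot: [180.0, 0.0, -172.6]
force: [0.6, 0.3, -0.1]
gripper_width: 0.0854
```

Run:
```python
from h import *
go((.5615,.0725),184,.010)
c=cam("wrist"); f=c["frame"][:,:,::-1].copy(); overlay(c,f)
for k in("dolly","tall_tin","squat_tin"):
    r=imaging.pinpoint("wrist",k); print(k,[(np.round(toworld(c,q["uv"],0)[0,:2]*1e3),round(q["p"],2)) for q in r[:2]])
for k,p in dict(dolly=(.5615,.0725)).items():
    r=fit(c,k,p,np.radians([-15,0,15])); print(r)
    for q,col in((r,(0,255,0)),((561.5,72.5,4),(0,0,255))):
        h=cv2.convexHull(proj(c,place(M[k],[q[0]/1e3,q[1]/1e3,np.radians(q[2])])).astype(np.float32)).astype(int); cv2.polylines(f,[h],True,col,1)
cv2.imwrite("pics/w4.png",f)
d=cam("scene"); cv2.imwrite("pics/s4.png",cv2.resize(d["frame"][:,:,::-1],None,fx=1.5,fy=1.5))
```

```text
turn az 3.4; after-turn dx 1.8 dy -1.3 (pre-turn 1.9 -1.2); dz(tool) 141.9 pos [563.2  74.  151.9] [ 180.     0.  -172.6] q6 -19.8 w 85.4
dolly [(array([558.,  71.]), 0.67)]
tall_tin [(array([543., -67.]), 0.82), (array([360., -21.]), 0.6)]
squat_tin [(array([671., 165.]), 0.63), (array([649., 270.]), 0.62)]
[5.5989e+02 7.4470e+01 7.4100e+00 5.0000e-01]
```

View pics/w4.png

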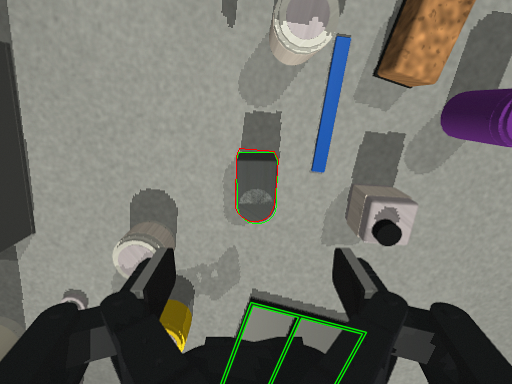

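The red outline (561.5, 72.5, yaw ~5) sits on the dolly at pixel (256,187), round end toward +y. The pencil end is near the finger path, so I use a narrower opening.

Call:
drive_tool --commands '[[[0,0,2,2,-1,0,0.75],[0,0,0,0,0,35,0.75],[0,0,0,0,0,40,0.75],[0,0,0,0,0,35,0.75],[0,0,0,0,0,20,0.75]]]'

```text
clock: 10.0
eef_pos: [0.5597, 0.0685, 0.0189]
eef_rot: [-180.0, -0.2, -174.8]
force: [0.4, -0.7, 0.9]
gripper_width: 0.0641
```

Call:
drive_tool --commands '[[[0,0,0,0,0,9,0.75],[0,0,0,0,0,0,0.3],[0,0,0,0,0,0,0.2],[0,0,0,0,0,0,0],[0,0,0,0,0,0,0]]]' --newtons 90

```text
clock: 10.5
eef_pos: [0.5619, 0.0707, 0.0135]
eef_rot: [180.0, 0.1, -174.6]
force: [-0.2, -1.7, 2.4]
gripper_width: 0.0369
```

Call:
drive_tool --commands '[[[0,0,0,0,0,0,0],[0,0,0,0,0,0,0],[0,0,0,0,0,-10,0],[0,0,0,0,0,-20,0],[0,0,0,0,0,-20,0]]]'

```text
clock: 11.0
eef_pos: [0.5605, 0.0707, 0.0625]
eef_rot: [-180.0, -0.1, -174.6]
force: [0.0, 0.0, -5.8]
gripper_width: 0.037
```

Run:
```python
from h import *
go(bay(T3,-35,43),187.5,.0165)
```

```text
turn az -2.1; after-turn dx 172.4 dy -308.4 (pre-turn 160.8 -314.6); dz(tool) 46.0 pos [560.5  70.7  62.5] [-1.800e+02 -1.000e-01 -1.746e+02] q6 -21.6 w 37.0
```

View pics/s4.png

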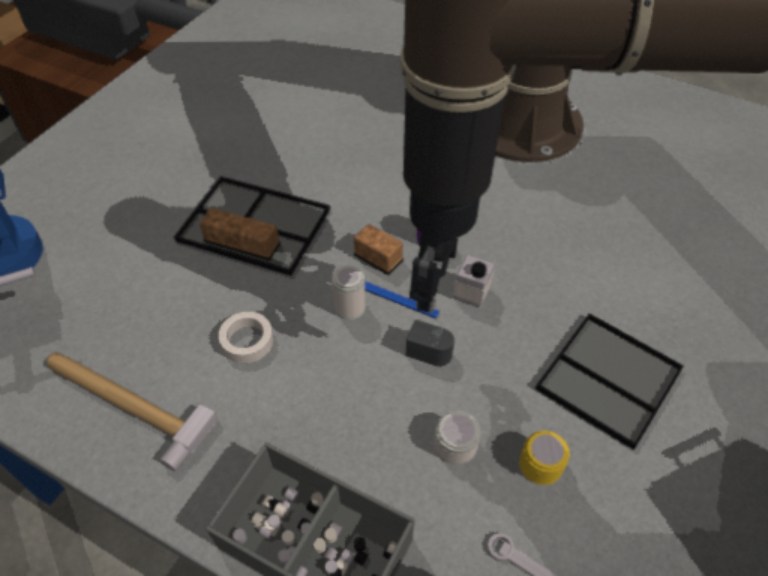

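The long block sits in the full-length bay at (240,232). The dolly is held, with about 6 N of weight. I'll place it 5 mm to the far side of bay centre and open only partly, to keep the fingers off the long block.

Call:
drive_tool --commands '[[[0,0,-2,0,0,-40,0],[0,0,0,0,0,-40,0],[0,0,0,5,-8,-20,0],[0,0,0,22,-40,0,0],[0,0,0,24,-42,0,0]]]'

```text
clock: 11.5
eef_pos: [0.5219, -0.0248, 0.163]
eef_rot: [179.9, 0.1, -172.5]
force: [-0.1, -0.9, -6.7]
gripper_width: 0.0368
```

Call:
drive_tool --commands '[[[0,0,0,24,-42,0,0],[0,0,0,24,-42,0,0],[0,0,0,24,-42,0,0],[0,0,0,24,-42,0,0],[0,0,0,20,-34,0,0]]]'

```text
clock: 12.0
eef_pos: [0.4314, -0.2416, 0.1624]
eef_rot: [180.0, -0.0, -172.6]
force: [2.1, -0.7, -6.6]
gripper_width: 0.0367
```

Call:
drive_tool --commands '[[[0,0,0,10,-16,0,0],[0,0,0,0,0,30,0],[0,0,0,0,0,40,0],[0,0,0,0,0,35,0],[0,0,0,0,0,20,0]]]'

```text
clock: 12.5
eef_pos: [0.4233, -0.2567, 0.0349]
eef_rot: [179.9, -0.2, -172.7]
force: [0.1, -0.1, -5.4]
gripper_width: 0.037
```

Run:
```python
from h import *
go(bay(T3,-40,43),187.5,.0165)
```

```text
turn az -0.2; after-turn dx -1.4 dy -1.6 (pre-turn -1.4 -1.6); dz(tool) 18.4 pos [ 423.3 -256.7   34.9] [ 179.9   -0.2 -172.7] q6 15.9 w 37.0
```

Call:
drive_tool --commands '[[[0,0,0,0,0,8,0],[0,0,0,0,0,5,0],[0,0,0,0,0,3,0],[0,0,0,0,0,2,0],[0,0,0,0,0,0,0]]]'

```text
clock: 13.0
eef_pos: [0.4259, -0.2574, 0.02]
eef_rot: [-180.0, 0.1, -172.6]
force: [0.5, -0.7, -6.2]
gripper_width: 0.037
```

Call:
drive_tool --commands '[[[0,0,0,0,0,1.5,0],[0,0,0,0,0,1,0],[0,0,0,0,0,1,0],[0,0,0,0,0,0,0]]]'

```text
clock: 13.4
eef_pos: [0.4256, -0.2574, 0.0165]
eef_rot: [-180.0, 0.0, -172.6]
force: [-2.2, 2.1, 4.0]
gripper_width: 0.037
```

Call:
drive_tool --commands '[[[0,0,0,0,0,0,0.62],[0,0,0,0,0,0,0.62],[0,0,0,0,0,0,0.62],[0,0,0,0,0,-10,0.62],[0,0,0,0,0,-45,0.62]]]'

```text
clock: 13.9
eef_pos: [0.4225, -0.2567, 0.0683]
eef_rot: [179.8, -0.5, -172.7]
force: [1.3, -0.6, -0.1]
gripper_width: 0.0528
```

Call:
drive_tool --commands '[[[0,0,0,0,0,-45,1],[0,0,0,0,0,-45,1],[0,0,0,-28,34,0,1],[0,0,0,-28,34,0,1],[0,0,0,-28,34,0,1]]]'

```text
clock: 14.4
eef_pos: [0.4964, -0.1444, 0.1625]
eef_rot: [-180.0, 0.1, -172.7]
force: [1.0, 0.4, -0.3]
gripper_width: 0.0851
```

Call:
drive_tool --commands '[[[0,0,0,-28,34,0,1],[0,0,0,-20,24,0,1],[0,0,0,-8,10,0,1],[0,0,0,0,0,0,1]]]'

```text
clock: 14.8
eef_pos: [0.5431, -0.0696, 0.1612]
eef_rot: [-180.0, 0.0, -172.5]
force: [-0.0, -0.3, 0.3]
gripper_width: 0.0853
```

Run:
```python
from h import *
go((.543,-.068),None,.035)
c=cam("wrist"); f=c["frame"][:,:,::-1].copy()
for k in("tall_tin","squat_tin","short_block"):
    r=imaging.pinpoint("wrist",k); print(k,[(np.round(toworld(c,q["uv"],0)[0,:2]*1e3),round(q["p"],2)) for q in r[:2]])
print(fit(c,"short_block",(.435,-.08),np.radians([-15,0,15])))
for q,col in (((543,-68),(0,0,255)),):
    h=cv2.convexHull(proj(c,place(M["tall_tin"],[q[0]/1e3,q[1]/1e3,0])).astype(np.float32)).astype(int); cv2.polylines(f,[h],True,col,1)
overlay(c,f)
d=cam("scene")["frame"][:,:,::-1][100:230,100:300]
cv2.imwrite("pics/w5.png",np.hstack([cv2.resize(f,(500,375)),cv2.resize(cv2.copyMakeBorder(d,60,60,0,0,cv2.BORDER_CONSTANT),(300,375))]))
```

```text
turn az 0.0; after-turn dx -0.2 dy 1.6 (pre-turn -0.2 1.6); dz(tool) 126.2 pos [543.1 -69.6 161.2] [-180.     0.  -172.5] q6 -5.7 w 85.3
tall_tin [(array([361., -21.]), 0.93), (array([545., -70.]), 0.75)]
squat_tin [(array([544., -65.]), 0.23)]
short_block [(array([436., -80.]), 0.62)]
[436.68 -78.51 347.42   0.92]
```

View pics/w5.png

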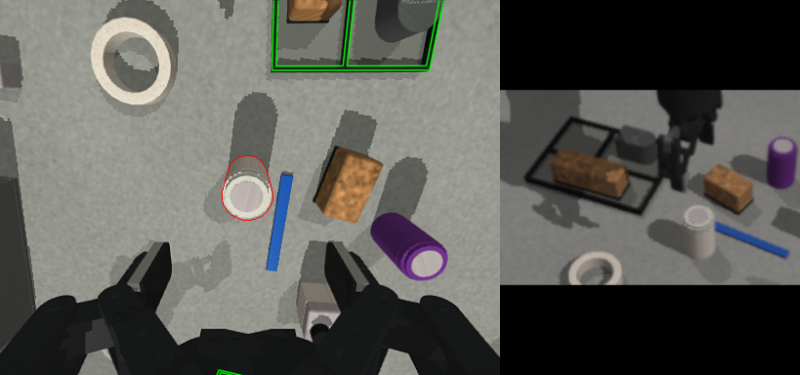

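The tall pale tin matches its outline at pixel (247,190). The dolly sits in the larger bay and the block is alongside it. Grasping the tin.

Call:
drive_tool --commands '[[[0,0,0,0,1,26,1],[0,0,0,0,0,35,1],[0,0,0,0,0,35,1],[0,0,0,0,0,20,1],[0,0,0,0,0,10,1]]]'

```text
clock: 15.55
eef_pos: [0.5407, -0.0709, 0.033]
eef_rot: [-180.0, -0.2, -172.7]
force: [-0.0, -0.7, -0.2]
gripper_width: 0.0857
```

Call:
drive_tool --commands '[[[0,0,0,0,0,0,0.5],[0,0,0,0,0,0,0.2],[0,0,0,0,0,0,0],[0,0,0,0,0,0,0],[0,0,0,0,0,0,0]]]' --newtons 45

```text
clock: 16.05
eef_pos: [0.5434, -0.0698, 0.0364]
eef_rot: [-180.0, 0.2, -172.6]
force: [0.1, -1.2, 7.5]
gripper_width: 0.0451
```

Call:
drive_tool --commands '[[[0,0,0,0,0,0,0],[0,0,0,0,0,-10,0],[0,0,0,0,0,-30,0],[0,0,0,0,0,-40,0],[0,0,0,0,0,-40,0]]]'

```text
clock: 16.55
eef_pos: [0.5416, -0.0698, 0.1565]
eef_rot: [180.0, -0.1, -172.6]
force: [0.4, -0.2, -0.9]
gripper_width: 0.0449
```

Run:
```python
from h import *
go(bay(T3,-42,-60),187.5,.038)
```

```text
turn az -0.1; after-turn dx 142.3 dy -274.5 (pre-turn 141.8 -274.8); dz(tool) 118.5 pos [541.6 -69.8 156.5] [ 1.800e+02 -1.000e-01 -1.726e+02] q6 -5.8 w 44.9
```

Call:
drive_tool --commands '[[[0,0,0,10,-18,0,0],[0,0,0,22,-42,0,0],[0,0,0,22,-42,0,0],[0,0,0,22,-42,0,0],[0,0,0,22,-42,0,0]]]'

```text
clock: 17.05
eef_pos: [0.468, -0.2681, 0.1558]
eef_rot: [-180.0, 0.1, -172.6]
force: [0.9, -0.7, -1.5]
gripper_width: 0.0449
```

Call:
drive_tool --commands '[[[0,0,0,22,-42,0,0],[0,0,0,16,-32,0,0],[0,0,0,6,-14,10,0],[0,0,0,0,0,35,0],[0,0,0,0,0,35,0]]]'

```text
clock: 17.55
eef_pos: [0.4369, -0.3603, 0.0748]
eef_rot: [-180.0, 0.1, -172.7]
force: [-0.0, -0.1, -2.0]
gripper_width: 0.0447
```

Call:
drive_tool --commands '[[[0,0,0,0,0,20,0],[0,0,0,0,0,8,0],[0,0,0,0,0,4,0],[0,0,0,0,0,2,0],[0,0,0,0,0,0,0]]]'

```text
clock: 18.05
eef_pos: [0.4374, -0.3599, 0.0417]
eef_rot: [-180.0, 0.1, -172.6]
force: [-0.7, -1.0, -0.6]
gripper_width: 0.0449
```

Call:
drive_tool --commands '[[[0,0,0,0,0,1.5,0],[0,0,0,0,0,1,0],[0,0,0,0,0,1,0],[0,0,0,0,0,0,0]]]'

```text
clock: 18.45
eef_pos: [0.4373, -0.3601, 0.0394]
eef_rot: [-179.9, 0.1, -172.6]
force: [-3.1, 4.3, 14.9]
gripper_width: 0.045
```

Call:
drive_tool --commands '[[[0,0,0,0,0,-1,0.6],[0,0,0,0,0,0,0.68],[0,0,0,0,0,0,0.68],[0,0,0,0,0,-10,0.68],[0,0,0,0,0,-40,0.68]]]'

```text
clock: 18.95
eef_pos: [0.434, -0.3586, 0.0855]
eef_rot: [179.8, -0.4, -172.7]
force: [-0.2, -0.2, -0.1]
gripper_width: 0.0585
```

Call:
drive_tool --commands '[[[0,0,0,0,0,-40,0.68],[0,0,7,0,0,-30,1],[0,0,7,0,0,0,1],[0,0,6,0,0,0,1],[0,0,0,9,40,0,1]]]'

```text
clock: 19.45
eef_pos: [0.437, -0.3209, 0.1589]
eef_rot: [-179.9, 0.1, 167.0]
force: [0.2, 0.9, 0.4]
gripper_width: 0.0852
```

Call:
drive_tool --commands '[[[0,0,0,9,40,0,1],[0,0,0,9,40,0,1],[0,0,0,9,40,0,1],[0,0,0,9,40,0,1],[0,0,0,9,40,0,1]]]'

```text
clock: 19.95
eef_pos: [0.4362, -0.1124, 0.1591]
eef_rot: [180.0, 0.1, 167.4]
force: [1.6, 0.3, -0.1]
gripper_width: 0.0856
```

Call:
drive_tool --commands '[[[0,0,0,6,24,0,1],[0,0,0,2,10,0,1],[0,0,0,0,0,0,1]]]'

```text
clock: 20.25
eef_pos: [0.4363, -0.078, 0.1589]
eef_rot: [180.0, 0.1, 167.5]
force: [-0.1, -0.8, 1.0]
gripper_width: 0.0853
```

Run:
```python
from h import *
go((.436,-.079),167.5,.0135)
c=cam("wrist"); f=c["frame"][:,:,::-1].copy()
r=fit(c,"short_block",(.435,-.08),np.radians([-30,-15,0])); print(r)
q=r;h=cv2.convexHull(proj(c,place(M["short_block"],[q[0]/1e3,q[1]/1e3,np.radians(q[2])])).astype(np.float32)).astype(int); cv2.polylines(f,[h],True,(0,255,0),1)
d=cam("scene")["frame"][:,:,::-1][100:230,100:300]
cv2.imwrite("pics/w6.png",np.hstack([cv2.resize(f,(500,375)),cv2.resize(cv2.copyMakeBorder(d,60,60,0,0,cv2.BORDER_CONSTANT),(300,375))]))
```

```text
turn az 0.0; after-turn dx 0.1 dy -1.0 (pre-turn 0.1 -1.0); dz(tool) 145.4 pos [436.3 -78.  158.9] [1.800e+02 1.000e-01 1.675e+02] q6 -28.0 w 85.3
[436.2  -77.9  350.71   0.94]
```

View pics/w6.png

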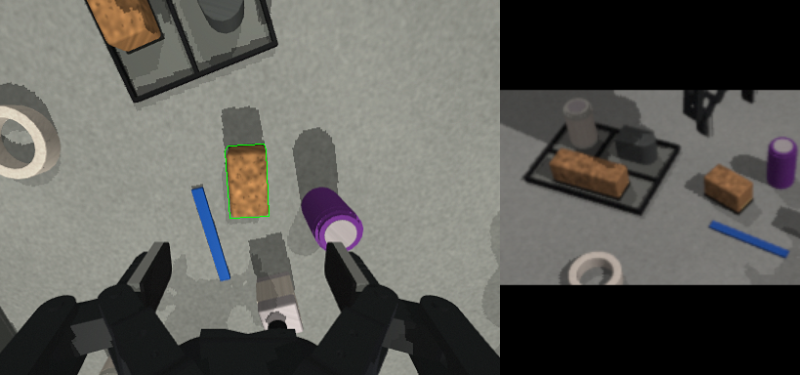

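Three-bay tray looks right: tin, dolly and block each in its own bay (right panel). The short block fits at (436,-78), yaw 350.5. The purple tin is close, so I use a reduced opening.

Call:
drive_tool --commands '[[[0,0,-2.8,0,0,20,0.75],[0,0,0,0,0,35,0.75],[0,0,0,0,0,40,0.75],[0,0,0,0,0,30,0.75],[0,0,0,0,0,15,0.75]]]'

```text
clock: 20.85
eef_pos: [0.4343, -0.0805, 0.0158]
eef_rot: [-179.9, -0.2, 170.1]
force: [0.2, 0.6, 0.1]
gripper_width: 0.0637
```

Call:
drive_tool --commands '[[[0,0,0,0,0,5,0.75],[0,0,0,0,0,0,0.3],[0,0,0,0,0,0,0.2],[0,0,0,0,0,0,0],[0,0,0,0,0,0,0]]]' --newtons 40

```text
clock: 21.35
eef_pos: [0.4366, -0.0788, 0.0141]
eef_rot: [180.0, 0.1, 170.2]
force: [1.0, 0.0, -0.8]
gripper_width: 0.0393
```

Call:
drive_tool --commands '[[[0,0,0,0,0,0,0],[0,0,0,0,0,0,0],[0,0,0,0,0,-10,0],[0,0,0,0,0,-40,0],[0,0,0,0,0,-45,0]]]'

```text
clock: 21.85
eef_pos: [0.4346, -0.0791, 0.1089]
eef_rot: [-179.9, -0.2, 170.2]
force: [2.8, 0.5, -0.2]
gripper_width: 0.0396
```

Run:
```python
from h import *
go(bay(T2,44,0),170,.0165)
print(bay(T2,44,0),bay(T2,-32,0))
```

```text
turn az 0.2; after-turn dx -23.4 dy 395.6 (pre-turn -24.7 395.6); dz(tool) 92.4 pos [434.6 -79.1 108.9] [-179.9   -0.2  170.2] q6 -25.2 w 39.6
[0.52634481 0.30643512] [0.4514765  0.31950173]
```

Call:
drive_tool --commands '[[[0,0,0,0,0,-35,0],[0,0,0,0,10,-15,0],[0,0,0,-3,40,0,0],[0,0,0,-3,44,0,0],[0,0,0,-3,44,0,0]]]'

```text
clock: 22.35
eef_pos: [0.4684, 0.0569, 0.1595]
eef_rot: [179.9, 0.1, 170.1]
force: [1.1, -0.4, -0.2]
gripper_width: 0.039
```

Call:
drive_tool --commands '[[[0,0,0,-3,44,0,0],[0,0,0,-3,44,0,0],[0,0,0,-3,44,0,0],[0,0,0,-3,44,0,0],[0,0,0,-2,40,0,0]]]'

```text
clock: 22.85
eef_pos: [0.519, 0.2681, 0.1589]
eef_rot: [180.0, 0.0, 170.2]
force: [-0.1, -1.2, -0.4]
gripper_width: 0.0392
```

Run:
```python
from h import *
go(bay(T2,44,0),170,.0165)
c=cam("wrist"); f=c["frame"][:,:,::-1].copy(); overlay(c,f)
cv2.imwrite("pics/w7.png",f)
```

```text
turn az 0.2; after-turn dx -0.6 dy 39.1 (pre-turn -0.7 39.1); dz(tool) 142.4 pos [519.  268.1 158.9] [180.    0.  170.2] q6 -56.3 w 39.2
```

View pics/w7.png

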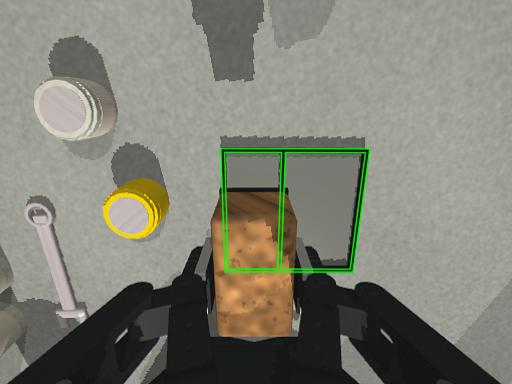

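The two-bay tray overlay also fits (corners 222,150 and 352,270); narrow bay is on the left. Lowering into it.

Call:
drive_tool --commands '[[[0,0,0,0,30,0,0],[0,0,0,-1,9,15,0],[0,0,0,0,0,40,0],[0,0,0,0,0,40,0],[0,0,0,0,0,25,0]]]'

```text
clock: 23.4
eef_pos: [0.525, 0.3027, 0.0354]
eef_rot: [-179.8, -0.1, 170.2]
force: [0.8, -0.0, -1.2]
gripper_width: 0.0391
```

Call:
drive_tool --commands '[[[0,0,0,0,0,10,0],[0,0,0,0,0,5,0],[0,0,0,0,0,3,0],[0,0,0,0,0,2,0],[0,0,0,0,0,0,0]]]'

```text
clock: 23.9
eef_pos: [0.5271, 0.3047, 0.0193]
eef_rot: [179.9, 0.1, 170.2]
force: [-0.1, 0.9, -0.1]
gripper_width: 0.0393
```

Call:
drive_tool --commands '[[[0,0,0,0,0,1,0],[0,0,0,0,0,1,0],[0,0,0,0,0,0.5,0],[0,0,0,0,0,0,0]]]'

```text
clock: 24.3
eef_pos: [0.5269, 0.3046, 0.017]
eef_rot: [180.0, 0.0, 170.2]
force: [-2.4, -0.4, 6.5]
gripper_width: 0.0394
```

Call:
drive_tool --commands '[[[0,0,0,0,0,0,0.7],[0,0,0,0,0,0,0.8],[0,0,0,0,0,0,0.8],[0,0,0,0,0,-10,0.8],[0,0,0,0,0,-45,0.8]]]'

```text
clock: 24.8
eef_pos: [0.5242, 0.302, 0.0672]
eef_rot: [-179.6, -0.3, 170.1]
force: [0.9, 2.0, 0.7]
gripper_width: 0.0684
```

Call:
drive_tool --commands '[[[0,0,0,0,0,-45,1],[0,0,0,0,0,-40,1],[0,0,0,-35,-24,0,1],[0,0,0,-38,-26,0,1],[0,0,0,-38,-26,0,1]]]'

```text
clock: 25.3
eef_pos: [0.624, 0.21, 0.1575]
eef_rot: [179.9, 0.1, 170.3]
force: [0.3, 0.4, -0.6]
gripper_width: 0.0855
```

Call:
drive_tool --commands '[[[0,0,0,-38,-26,0,1],[0,0,0,-19,-13,0,1],[0,0,0,0,0,0,1]]]'

```text
clock: 25.6
eef_pos: [0.6743, 0.1595, 0.1558]
eef_rot: [-180.0, 0.0, 170.0]
force: [-0.0, -0.3, 0.1]
gripper_width: 0.0852
```

Run:
```python
from h import *
go((.674,.163),None,.0135)
c=cam("wrist"); f=c["frame"][:,:,::-1].copy(); overlay(c,f)
print([(np.round(toworld(c,q["uv"],0)[0,:2]*1e3),round(q["p"],2)) for q in imaging.pinpoint("wrist","squat_tin")[:2]])
h=cv2.convexHull(proj(c,place(M["squat_tin"],[.674,.163,0])).astype(np.float32)).astype(int); cv2.polylines(f,[h],True,(0,0,255),1)
d=cam("scene")["frame"][:,:,::-1][200:320,330:470]
cv2.imwrite("pics/w8.png",np.hstack([cv2.resize(f,(500,375)),cv2.resize(cv2.copyMakeBorder(d,28,28,0,0,cv2.BORDER_CONSTANT),(300,375))]))
```

```text
turn az 0.0; after-turn dx 0.9 dy 3.4 (pre-turn 0.9 3.4); dz(tool) 142.3 pos [674.3 159.5 155.8] [-180.    0.  170.] q6 -39.4 w 85.2
[(array([648., 269.]), 0.97), (array([672., 167.]), 0.71)]
```

View pics/w8.png

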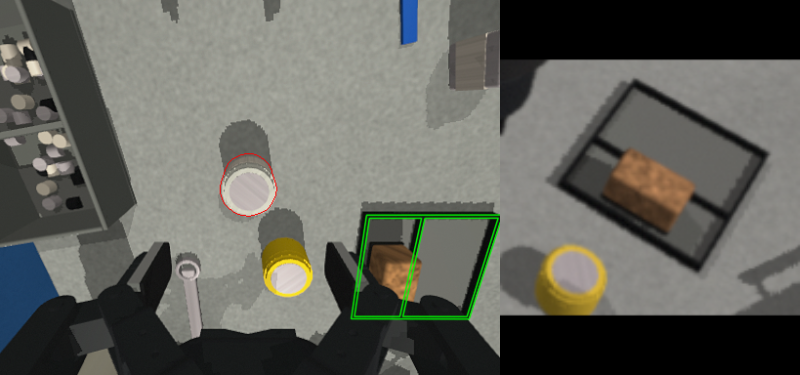

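The short block is in the narrow bay (right panel). The squat tin outline fits at pixel (248,187), and the yellow look-alike at (288,265) is clear.

Call:
drive_tool --commands '[[[0,0,0,0,3,20,1],[0,0,0,0,0,35,1],[0,0,0,0,0,40,1],[0,0,0,0,0,30,1],[0,0,0,0,0,14,1]]]'

```text
clock: 26.25
eef_pos: [0.6708, 0.1658, 0.0142]
eef_rot: [-179.9, -0.2, 170.3]
force: [-0.6, -0.0, -0.5]
gripper_width: 0.0856
```

Call:
drive_tool --commands '[[[0,0,0,0,0,4,1],[0,0,0,0,0,0,0.5],[0,0,0,0,0,0,0.2],[0,0,0,0,0,0,0],[0,0,0,0,0,0,0]]]' --newtons 45

```text
clock: 26.75
eef_pos: [0.6745, 0.166, 0.0152]
eef_rot: [179.9, 0.2, 170.2]
force: [-2.3, 1.7, 7.4]
gripper_width: 0.0544
```

Call:
drive_tool --commands '[[[0,0,0,0,0,0,0],[0,0,0,0,0,0,0],[0,0,0,0,0,-10,0],[0,0,0,0,0,-40,0],[0,0,0,0,0,-45,0]]]'

```text
clock: 27.25
eef_pos: [0.6718, 0.1645, 0.1078]
eef_rot: [-179.9, -0.2, 170.2]
force: [0.8, 0.5, -0.8]
gripper_width: 0.0549
```

Run:
```python
from h import *
go(bay(T2,-37,0),170,.0155)
```

```text
turn az 0.2; after-turn dx 248.9 dy 114.3 (pre-turn 248.5 115.0); dz(tool) 92.3 pos [671.8 164.5 107.8] [-179.9   -0.2  170.2] q6 -39.7 w 54.9
```

Call:
drive_tool --commands '[[[0,0,0,0,0,-35,0],[0,0,0,14,7,-10,0],[0,0,0,36,17,0,0],[0,0,0,40,18,0,0],[0,0,0,40,18,0,0]]]'

```text
clock: 27.75
eef_pos: [0.5533, 0.2467, 0.1528]
eef_rot: [180.0, -0.0, 170.1]
force: [-0.0, 0.8, -0.6]
gripper_width: 0.0547
```

Call:
drive_tool --commands '[[[0,0,0,40,18,0,0],[0,0,0,40,18,0,0],[0,0,0,28,12,0,0],[0,0,0,10,6,0,0],[0,0,0,0,0,0,0]]]'

```text
clock: 28.25
eef_pos: [0.4469, 0.3207, 0.1532]
eef_rot: [180.0, 0.0, 170.3]
force: [1.8, 0.4, -1.3]
gripper_width: 0.0546
```

Run:
```python
from h import *
go(bay(T2,-37,0),None,.0165)
```

```text
turn az 0.0; after-turn dx 0.3 dy -0.4 (pre-turn 0.3 -0.4); dz(tool) 136.7 pos [446.9 320.7 153.2] [180.    0.  170.3] q6 -65.7 w 54.6
```

Call:
drive_tool --commands '[[[0,0,0,0,0,25,0],[0,0,0,0,0,40,0],[0,0,0,0,0,40,0],[0,0,0,0,0,16,0],[0,0,0,0,0,7,0]]]'

```text
clock: 28.75
eef_pos: [0.4481, 0.318, 0.0225]
eef_rot: [-179.8, -0.1, 170.1]
force: [0.4, -0.4, -0.2]
gripper_width: 0.0549
```

Call:
drive_tool --commands '[[[0,0,0,0,0,3,0],[0,0,0,0,0,2,0],[0,0,0,0,0,1,0],[0,0,0,0,0,0,0]]]'

```text
clock: 29.15
eef_pos: [0.4486, 0.3203, 0.0197]
eef_rot: [179.9, 0.0, 170.2]
force: [0.6, -0.1, -1.3]
gripper_width: 0.0542
```

Call:
drive_tool --commands '[[[0,0,0,0,0,1,0],[0,0,0,0,0,1,0],[0,0,0,0,0,0.7,0],[0,0,0,0,0,0,0]]]'

```text
clock: 29.55
eef_pos: [0.4484, 0.3203, 0.0181]
eef_rot: [179.9, 0.1, 170.2]
force: [-5.3, -3.2, 15.3]
gripper_width: 0.0545
```

Contact. Releasing, rising and backing off, then a final check.

Call:
drive_tool --commands '[[[0,0,0,0,0,-1,0.8],[0,0,0,0,0,0,0.84],[0,0,0,0,0,0,0.84],[0,0,0,0,0,-10,0.84],[0,0,0,0,0,-40,0.84]]]'

```text
clock: 30.05
eef_pos: [0.4464, 0.3177, 0.0645]
eef_rot: [-179.6, -0.2, 170.1]
force: [0.5, -0.4, 0.4]
gripper_width: 0.0716
```

Call:
drive_tool --commands '[[[0,0,0,0,0,-45,0.84],[0,0,0,0,0,-45,0.84],[0,0,0,0,-40,-20,0.84],[0,0,0,0,-40,0,0.84],[0,0,0,0,-40,0,0.84]]]'

```text
clock: 30.55
eef_pos: [0.4275, 0.2007, 0.1785]
eef_rot: [179.9, 0.1, 170.2]
force: [1.7, -0.0, -0.2]
gripper_width: 0.0715
```

Call:
drive_tool --commands '[[[0,0,0,0,-30,0,0.84],[0,0,0,0,-10,0,0.84],[0,0,0,0,0,0,0.84]]]'

```text
clock: 30.85
eef_pos: [0.4208, 0.1613, 0.1779]
eef_rot: [179.9, 0.0, 170.1]
force: [0.3, -0.1, -0.3]
gripper_width: 0.0717
```

Run:
```python
from h import *
c=cam("wrist"); f=c["frame"][:,:,::-1].copy()
d=cam("scene"); g=d["frame"][:,:,::-1][80:310,100:475].copy()
s=cam("side")["frame"][:,:,::-1]
cv2.imwrite("pics/end.png",np.vstack([np.hstack([cv2.resize(f,(400,300)),cv2.resize(s,(400,300))]),cv2.resize(g,(489,300)) if 0 else cv2.copyMakeBorder(cv2.resize(g,(489,300)),0,0,0,311,cv2.BORDER_CONSTANT)]))
go((.45,.3))
```

```text
turn az 0.0; after-turn dx -4.9 dy 139.9 (pre-turn -4.9 139.9); dz(tool) None pos [421.4 163.  177.4] [180.    0.  170.2] q6 -56.1 w 71.5
```

View pics/end.png

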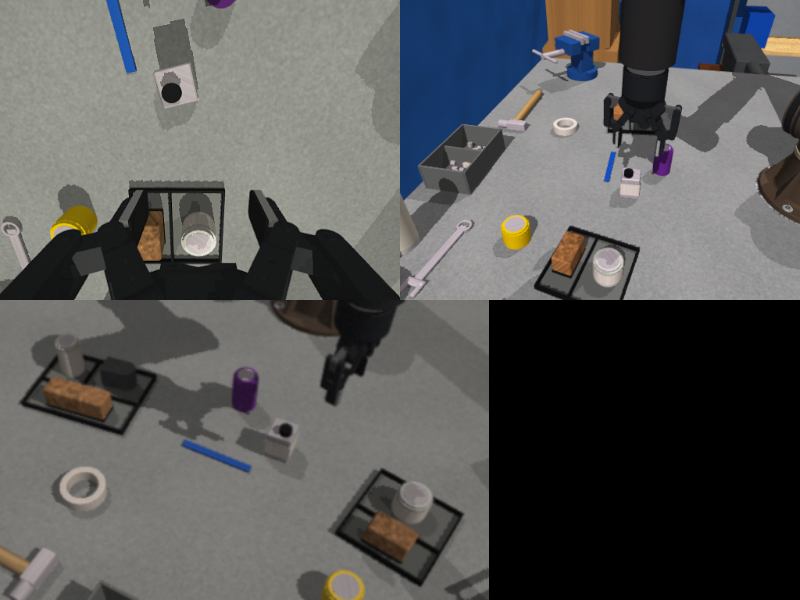

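The final pictures show all five items upright in their bays. The three-bay tray has its tin (68,352), dolly (118,373) and long block (78,398); the two-bay tray has its squat tin (412,500) and short block (390,533). The look-alikes, square tin and tape haven't moved. Handing in.

```bash
python3 -c "
from station import bot
print(bot.finish_job())"
```

```text
the job is handed in; nothing more can be done
None
```

Both kits are made up and handed in at about 31 s on the robot's clock, well inside the 115 s limit. I placed the items in the order asked: long block, dolly and tall tin in the three-bay tray, then short block and squat tin in the two-bay tray. Each was lowered until it touched the floor of its bay, with the highest wrist force reading about 15 N.

- **Final pictures:** the scene, side and wrist views showed all five items upright in the right bays, with the gripper clear of everything. The square tin, tape roll and both look-alikes (yellow and purple) were where they started.
- **Measurements that disagreed:** block and dolly angles differed by 5–10° between cameras at first, so I settled them with close wrist views; the dolly's own wrist fit was poor, so I judged its angle by its outline. Outline fitting failed for the tins, so I placed those using the networks' positions, checked against overlays.
- **Not measured:** I judged final positions in the bays from the pictures only. Three items went 5–7 mm off bay centre on purpose, so the opening fingers would clear the neighbouring block: the dolly, the tall tin and the squat tin.

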